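Snap the retaining clip onto the lamp's pivot pin

ROBOT

A 7-joint arm with a two-finger parallel gripper is mounted at the origin on the work surface. World frame = base frame: x ahead of the robot, y to its left, z up, the work surface at z = 0. Lengths are in m, angles in rad, forces in N, time in s.
With the tool pointing down it reaches from about 0.425 to 0.925 m from the base axis. Payload 6.8 kg.
Tool frame: the origin (TCP) lies midway between the tips of the shut fingers; the grasp point (between the pads) lies 19 mm behind it; z points along the fingers, y is the line along which they close (so a half turn about z gives the same grasp; the last joint's range is limited). The gripper opens to 85 mm and grips with 20 to 120 N. Pads are 22 mm wide; open, the fingers measure 114 mm over their backs; the gripper's body (76 mm by 85 mm) begins 54 mm behind the grasp point. The pads swing forward as they close: fully open they stand 13 mm farther back than shut.
Start: joints at [-1.412, 0.477, 0.022, 1.555, -0.011, 1.109, -0.083], TCP at [0.178, 0.651, 0.231] pointing down, gripper open.
Joint ranges: [-2.96, 2.96], [-0.34, 2.1], [-1.41, 1.46], [0.24, 2.44], [-1.37, 4.51], [0.17, 1.92], [-2.96, 2.96]. Speed limits (rad/s): [2.39, 2.39, 3.14, 3.14, 3.14, 3.14, 3.14].

INTERFACE

Orientations are given as a unit quaternion [w, x, y, z].
In Python, from station import * gives the robot as it stands. The module is installed in compiled form; this text tells all that it offers.
- The arm moves only by the shell command python3 -m jog 'ROWS' [OPENING] [FORCE]. ROWS is JSON, a list of rows, each an object of numbers: "x", "y", "z": the shift along the tool's x, y, z in m; "ax", "ay", "az": the turn, a rotation vector about the tool's x, y, z in rad. In form: [{"x": .., "y": .., "z": .., "ax": .., "ay": .., "az": ..}, ...]. A call has 1 to 12 rows; each row is the pose to reach, as a shift and turn from the pose commanded when the call began, along the tool's axes at that moment; what a row does not reach only later rows make up. A row lasts 1/10 s, in which the tool goes at most 50 mm and 8.59 degrees, less where a joint would pass 70% of its speed; a pose out of reach is approached as far as the arm can. A call with a gripper value outside its range is refused whole. OPENING is the opening, from 0 (shut) to 1 (fully open), set as the call begins (- or left out, the last holds). The fingers move at their own pace and stop on an object; FORCE is the grip in N (left out, the last holds). Time passes only in rows, so rows that repeat a pose let the fingers close. It gives the time, the measured TCP pose, the force, the opening and the grip force at its end, in the units of the state.
- get_obs(): the state, without advancing time (a new reading comes with each control period).
- read_camera(name): name is "scene" or "top"; returns the picture (420x560x3 uint8, red, green, blue); there is no depth.
- camera_params(name): a dict with "K" (3x3 intrinsics, pixels), "origin" and "attitude" of the camera in the world. Camera axes: x right, y up, looking along -z (the intrinsics and any distortion apply to the point x, -y, -z); pixel columns grow to the right and rows downward; lengths in m; the calibration is good to about 2 mm. A picture is of the moment at which its call begins. camera_params takes no time and is no camera call.
- hand_in(): hands the job in; it is judged then, once.
The state is a dict: "t": time; "q": joint angles; "joint_vel": joint speeds; "joint_torque": joint torques, N m; "eef_pos": TCP position; "tool_rot": TCP orientation; "contact_force": force on the tool from outside, world axes, zero at the start; "torque": the same for the moment, N m; "gripper_width": opening from 0.0 (shut) to 1.0 (fully open); "grasp_force": force on a finger pad.
Only numpy, scipy, OpenCV 4.12 (cv2) and the standard library are available. Lean on these libraries where they do the work, as an engineer would, in place of code of your own. Each camera call takes 0.05 s, during which the arm holds its last target. There are 200 camera calls.

TASK

The split retaining clip lies on the desk lamp's white swing arm, just in front of the pivot pin. Take the fork tool out of its wooden cradle and with it push the clip sideways along the arm into the pin's groove until it snaps in, then bed it against its stop with a steady press of about 11 N, never more than 14 N on the clip; do not lean the tool on the lamp or touch the clip with the fingers. Lay the fork tool back in both notches of its cradle, let go, and leave everything else as it is.

Things in the scene. Friction and masses are not known exactly. Their poses are not given: they have to be found in the camera images.
- lamp: Desk lamp foot, fixed to the table: dark iron foot 170 mm across, 24 high; column 34 across; on it a level white swing arm, a bar 56 mm wide, 10 thick, top face 70 mm above the table, from 75 mm behind the pivot pin (tail, robot side) to 130 beyond it; clevis 36 mm high at 90 to 126 beyond. Origin on the table under the pin; z up; x from tail to clevis, the way the clip is pushed on
- groove (a point): Point on the axis of the lamp's steel pivot pin, at the arm's top face; axes as lamp. The pin stands up through the arm: its groove, 15 mm in diameter, takes the first 7.5 mm above the arm's top face; above it is a head 18 mm in diameter, up to 19.5 mm above the arm
- clip: Dark steel split clip (E-clip), 22 mm long, 25 wide, 5 thick, flat on the swing arm, mouth towards the pin, 22 to 34 mm short of it, up to 4 mm to the side, turned up to 0.15 rad. Origin: centre of its bore, on its underside; x out through the mouth, jaw tips 6 mm ahead. Fully home its origin is on the pin's axis within 1 mm. Oiled, slides easily. More than 14 N on it bends it
- clip_back (a point): Middle of the clip's flat back, 16 mm behind its origin (-x), half-way up; the flat is 16 mm wide, corners cut at 45 degrees; the fork bears here. The sprung jaws meet the pin with the clip about 8 mm short of home; the push climbs to 5 to 10 N, falls to nothing as they snap about 3 mm short of home, then rises steeply when the clip meets its stop
- fork: Fork tool, 0.14 kg (varies): orange handle 110 mm long, 18 wide, 22 high with black end bands, a flat steel shank 10 mm wide and 5 thick, and a flat steel fork 5 mm thick, level with the handle's centre line, prong tips 144 mm ahead of the handle's centre. Origin: centre of the handle, the place to grip it by its two sides (no reading while held); x along the tool to the fork, z up
- fork_notch (a point): Middle of the flat floor of the fork's notch, 130 mm ahead of the tool's origin (+x) on its centre line; it bears on the clip's back. The floor is 17 mm wide with 45 degree corners; the prongs reach 14 mm farther and open from 26 to 33 mm between them (40 mm outside). Fork underside 2.5 mm below this point
- cradle: Wooden tool rest, fixed: base 120 x 60 x 12 mm, two cross walls 12 mm thick, 42 mm before and behind its middle, each with a notch 28 mm wide, floor 38 mm and cheeks 53 mm above the table. Origin on the table under its centre; x along the tool it holds. The fork tool lies in the notches, fork to +x, its origin over the cradle's and 49 mm above the table
- dish: Clear open tray of spare clips, 86 x 70 x 24 mm, bystander; origin under its centre
- screwdriver: Red screwdriver lying on the table, bystander; origin under it
- glue: White glue bottle with orange cap, 48 mm across, 130 mm high, bystander; origin under its centre
- spray: Yellow spray can, 52 mm across, 160 mm high, bystander; origin under its centre
- mug: White mug, 76 mm across, 90 mm high, bystander; origin under its centre
- square: Try square, wooden stock 160 mm and steel blade 200 mm, lying flat, bystander; origin under the middle of the stock
There are look-alikes about, which are no part of the job. There is more than one size of the fork; the job needs the smaller.

How it is judged:
On the way, in this order (a step that is already met when the one before it is completed fails the run):
1. the fork tool has been lifted out of its cradle (z of fork in the frame of cradle above 0.07 m), for 0.2 s.
2. the clip is home in the groove and is pressed against its stop with the fork tool (horizontal distance between clip and groove below 0.0016 m and z of clip in the frame of groove below 0.003 m and angle between the z axis of clip and the z axis of lamp, either way round below 0.2 rad and contact force between fork and clip above 9 N), for 0.2 s.
At the end, for the whole second after the job is handed in: The clip sits flat in the pin's groove, its bore's centre within 1.6 mm of the pin's axis, and the fork tool lies level and still in both notches of its cradle, handle centre within 20 mm of the cradle's centre, along the cradle within 0.25 rad, released (horizontal distance between clip and groove below 0.0016 m and z of clip in the frame of groove below 0.003 m and angle between the z axis of clip and the z axis of lamp, either way round below 0.2 rad and horizontal distance between fork and cradle below 0.02 m and z of fork in the frame of cradle between 0.045 and 0.053 m and angle between the x axis of fork and the x axis of cradle, either way round below 0.25 rad and angle between fork's own z axis and vertical below 0.15 rad and linear speed of each of fork, clip below 0.02 m/s); the robot touches nothing.
It fails at once if the clip is rammed: more than 14 N between the fork tool and the clip (contact force between fork and clip above 14 N).
It fails at once if the fork tool leans on or strikes the lamp with more than 15 N (contact force between fork and lamp above 15 N).
It fails at once if the fingers or arm touch the clip (contact force between any of the fingers, the arm and clip above 0.3 N).
It fails at once if the fingers or arm knock the lamp (contact force between any of the fingers, the arm and lamp above 10 N).
It fails at once if a bystander is disturbed (moved more than 15 mm) (distance of any of dish, screwdriver, glue, spray, mug, square from where it was at the start of the episode above 0.015 m).
It also fails if it takes over 72 s, if anything falls off the work surface, if the arm or the gripper's body presses on something with over 40 N, if the wrist force passes 120 N, or if a joint passes its speed limit or range.

## Working session

There is one attempt and no reset: what is moved stays moved. The work goes in short steps, Python scripts to look and compute and a shell command to move; the robot and the scene stay as the last step left them, time stands still between calls to the robot, and variables do not carry over. Pictures are saved under pics/ and viewed, at most 10 in all, crops included, and the job is handed in when it is done.

```bash
mkdir -p pics
cat > h.py <<'E'
from station import *
import numpy as np, cv2
from scipy.spatial.transform import Rotation as R
def rot(q): return R.from_quat([q[1],q[2],q[3],q[0]])
def cam(n):
    p=camera_params(n); a=p['attitude']; a=np.array(a)
    M=a if a.shape==(3,3) else rot(a).as_matrix()
    return np.array(p['K']),np.array(p['origin']),M
def pix(n,P):
    K,o,M=cam(n); c=(np.atleast_2d(P)-o)@M; c=c*[1,-1,-1]; u=c@K.T; return u[:,:2]/u[:,2:]
def ray(n,uv,z):
    K,o,M=cam(n); uv=np.atleast_2d(uv); d=np.c_[uv,np.ones(len(uv))]@np.linalg.inv(K).T
    d=(d*[1,-1,-1])@M.T; return o+d*((z-o[2])/d[:,2])[:,None]
def snap(n,name,crop=None,s=1):
    im=read_camera(n)[:,:,::-1]
    cv2.imwrite(f'pics/{name}_raw.png',im)
    if crop: x0,y0,x1,y1=crop; im=im[y0:y1,x0:x1]
    cv2.imwrite(f'pics/{name}.png',cv2.resize(im,None,fx=s,fy=s,interpolation=cv2.INTER_CUBIC))
E
python3 - <<'E'
from h import *
for n in('scene','top'): print(camera_params(n))
a=read_camera('scene');b=read_camera('top')
cv2.imwrite('pics/s0.png',a[:,:,::-1]);cv2.imwrite('pics/t0.png',b[:,:,::-1])
o=get_obs();print(o)
E
```

```text
{'K': array([[475.56400796,   0.        , 286.7200185 ],
       [  0.        , 475.56400796, 208.02771901],
       [  0.        ,   0.        ,   1.        ]]), 'origin': array([0.99384198, 0.56186737, 1.12341726]), 'attitude': array([0.29842215, 0.09977152, 0.27729561, 0.90779789])}
{'K': array([[476.49318378,   0.        , 280.86237105],
       [  0.        , 476.49318378, 230.83316792],
       [  0.        ,   0.        ,   1.        ]]), 'origin': array([ 0.36180744, -0.02384333,  1.52402319]), 'attitude': array([-0.69517869, -0.04987533,  0.04394084,  0.71575711])}
{'t': 0.1, 'q': array([-1.41211321,  0.47770966,  0.02236519,  1.55633793, -0.01148199,
        1.10931145, -0.08311411]), 'joint_vel': array([-3.27977920e-04, -2.25899012e-03,  5.65539209e-04, -3.63077739e-03,
        7.84794895e-05, -2.68848672e-05, -8.02798040e-05]), 'joint_torque': array([ 4.01421436e-03, -5.97758174e+01,  1.61350630e+00, -2.81955510e+01,
        1.28796342e-02,  4.92248786e-03,  1.80500956e-05]), 'eef_pos': array([0.17783938, 0.65060242, 0.23043479]), 'tool_rot': array([-3.65721854e-05,  1.32999222e-01,  9.91115804e-01, -8.18139244e-04]), 'contact_force': array([-0.35385268,  0.77600441, -0.08813091]), 'torque': array([-0.01693017, -0.0324013 ,  0.02344478]), 'grasp_force': 0.0, 'gripper_width': 1.0017514728405317}
```

View pics/s0.png

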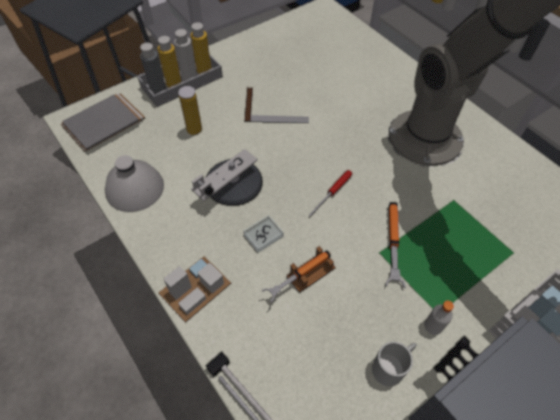

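View pics/t0.png

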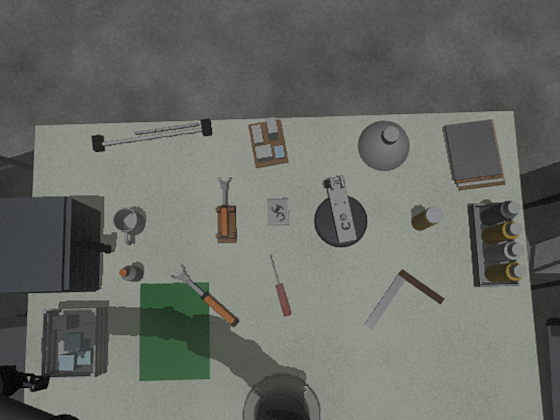

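Two forks: the one in the wooden cradle (top 227,222; scene 310,265), and a loose, larger one half on the green mat (top 205,295; scene 394,240). The cradle one fits the description. The lamp is at top (340,218). I'll confirm in one enlarged mosaic.

Run:
```python
from h import *
a=cv2.imread('pics/s0.png');b=cv2.imread('pics/t0.png')
def c(im,x,y,w,h,s): return cv2.resize(im[y:y+h,x:x+w],(w*s,h*s),interpolation=cv2.INTER_CUBIC)
m=np.vstack([np.hstack([c(b,200,170,57,43*0+80,7)[:300*0+560][:, :399],])]) if 0 else None
# top row: top-cam fork 50x37.5 ..., each tile 400x300
T=[(b,195,172,80,80),(b,305,172,80,80),(a,255,240,80,80),(a,185,140,80,80)]
t=[cv2.resize(im[y:y+h,x:x+w],(w*5,h*5),interpolation=cv2.INTER_CUBIC)[:, :] for im,x,y,w,h in T]
t=[cv2.resize(k,(400,400)) for k in t]
m=np.vstack([np.hstack([t[0][:,:],t[1]]),np.hstack([t[2],t[3]])])
m=cv2.convertScaleAbs(m,alpha=1.5)
cv2.imwrite('pics/m0.png',cv2.resize(m,(600,600)))
```

```text
(no output)
```

View pics/m0.png

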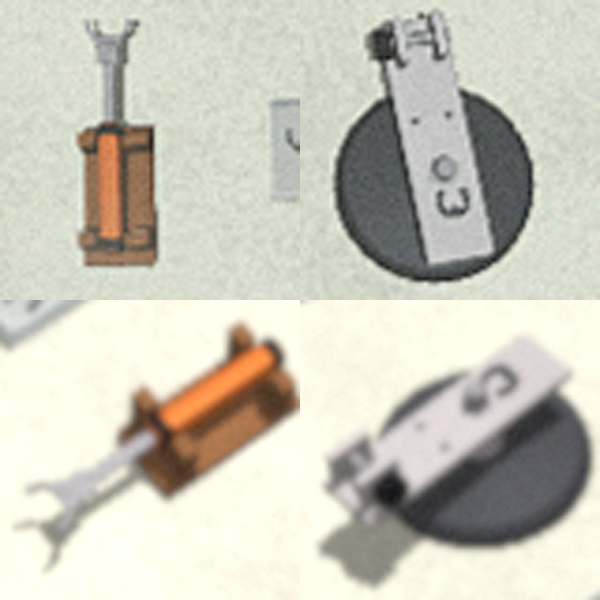

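Run:
```python
from h import *
a=cv2.imread('pics/s0.png');b=cv2.imread('pics/t0.png')
def T(x,y,ox,oy): return np.array([(x)/3.75+ox-.4,(y)/3.75+oy-.4])
f=lambda n,p,z: np.round(ray(n,p,z)[0],4)
print('top: pin head',f('top',T(145,168,305,172),.0895))
tl=f('top',T(128,265,305,172),.07);tr=f('top',T(194,247,305,172),.07);print('tail',tl,tr,np.linalg.norm(tl-tr),(tl+tr)/2)
print('clip back',f('top',T(157,217,305,172),.075),'ring',f('top',T(153,203,305,172),.075))
print('tips',f('top',T(86,20,195,172),.0515),f('top',T(137,20,195,172),.0515))
print('cradle base rear',f('top',T(83,265,195,172),.012),f('top',T(155,265,195,172),.012))
S=lambda x,y,ox,oy:T(x,y-300,ox,oy)
print('scene: pin head',f('scene',S(176,398,185,140),.0895) if 0 else f('scene',S(475,395,185-80,140),.0895))
print('scene tail',f('scene',S(528-300,336,185,140),.07),f('scene',S(574-300,372,185,140),.07))
for n,im in(('top',b),('scene',a)):
    h=cv2.cvtColor(im,cv2.COLOR_BGR2HSV)
    m=((h[...,0]<16)&(h[...,1]>190)&(h[...,2]>90)).astype(np.uint8)
    k,l,s,c=cv2.connectedComponentsWithStats(m)
    for i in range(1,k):
        if s[i,4]>40: 
            ys,xs=np.where(l==i); r=cv2.minAreaRect(np.c_[xs,ys].astype(np.float32)); bx=cv2.boxPoints(r)
            print(n,s[i],c[i],'->',f(n,c[i],.058),'box',np.round(r,1) if 0 else r)
```

```text
top: pin head [ 0.5922 -0.2058  0.0895]
tail [ 0.5155 -0.1907  0.07  ] [ 0.5287 -0.2453  0.07  ] 0.05617294722551058 [ 0.5221 -0.218   0.07  ]
clip back [ 0.5537 -0.2155  0.075 ] ring [ 0.5654 -0.2128  0.075 ]
tips [0.7369 0.1815 0.0515] [0.7356 0.1384 0.0515]
cradle base rear [0.5332 0.1919 0.012 ] [0.5314 0.1305 0.012 ]
scene: pin head [ 0.5984 -0.2019  0.0895]
scene tail [ 0.5253 -0.242   0.07  ] [ 0.5171 -0.191   0.07  ]
scene [334 173  16  15  53] [341.83018868 180.22641509] -> [0.3639 0.005  0.058 ] box ((341.606201171875, 180.09291076660156), (4.233243942260742, 19.096633911132812), 41.18592834472656)
```

```bash
cat >> h.py <<'E'
def goal(p,yaw):
    "shift/turn from now to TCP p pointing down, with tool x along -fork x (fork yaw given)"
    o=get_obs(); A=rot(o['tool_rot']); x=-np.array([np.cos(yaw),np.sin(yaw),0]); z=np.array([0,0,-1.])
    B=R.from_matrix(np.c_[x,np.cross(z,x),z])
    print('t',round(o['t'],2),'shift',np.round(A.inv().apply(np.array(p)-o['eef_pos']),4),'turn',np.round((A.inv()*B).as_rotvec(),4),'at',np.round(o['eef_pos'],4),'F',np.round(o['contact_force'],2),'w',round(o['gripper_width'],3),round(o['grasp_force'],1))
E
python3 -c "
from h import *
goal([.592,.160,.231],-.03)"
```

```text
t 0.1 shift [-5.288e-01 -3.641e-01  1.000e-04] turn [-0.0016 -0.     -0.2368] at [0.1778 0.6506 0.2304] F [-0.35  0.78 -0.09] w 1.002 0.0
```

```bash
python3 -m jog '[{"x":-0.02,"y":-0.014,"z":0,"az":-0.02},{"x":-0.058,"y":-0.04,"z":0,"az":-0.04},{"x":-0.097,"y":-0.067,"z":0,"az":-0.06},{"x":-0.136,"y":-0.094,"z":0,"az":-0.08},{"x":-0.175,"y":-0.12,"z":0,"az":-0.1},{"x":-0.214,"y":-0.147,"z":0,"az":-0.12},{"x":-0.253,"y":-0.174,"z":0,"az":-0.14},{"x":-0.292,"y":-0.201,"z":0,"az":-0.16},{"x":-0.331,"y":-0.228,"z":0,"az":-0.18},{"x":-0.37,"y":-0.255,"z":0,"az":-0.2},{"x":-0.41,"y":-0.282,"z":0,"az":-0.22},{"x":-0.45,"y":-0.31,"z":0,"az":-0.237}]' 1 && python3 -m jog '[{"x":-0.03,"y":-0.02},{"x":-0.058,"y":-0.04},{"x":-0.074,"y":-0.05},{"x":-0.079,"y":-0.054},{"x":-0.079,"y":-0.054},{"x":-0.079,"y":-0.054}]'
python3 -c "
from h import *
goal([.592,.160,.1],-.03)
a=read_camera('scene');b=read_camera('top')
cv2.imwrite('pics/s1.png',a[:,:,::-1]);cv2.imwrite('pics/t1.png',b[:,:,::-1])
c=lambda im,x,y:cv2.resize(im[y:y+100,x:x+100,::-1],(400,400),interpolation=cv2.INTER_CUBIC)
cv2.imwrite('pics/m1.png',np.hstack([c(b,180,165),c(a,255,200)]))
"
```

```text
t 0.1 shift [-0.5288 -0.3638  0.1311] turn [-0.0016 -0.     -0.2368] at [0.1778 0.6506 0.2304] F [-0.35  0.78 -0.09] w 1.002 0.0validation failed for argument at $[0]...
```

View pics/m1.png

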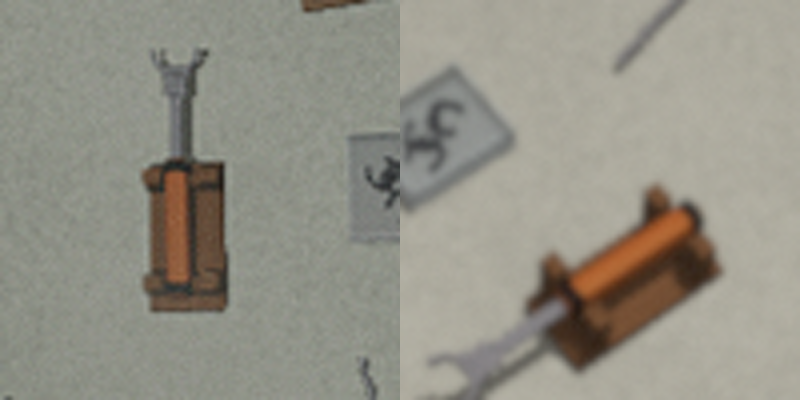

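The call was refused because every key seems to be required, so the arm has not moved. The picture shows the cradle fork at top px ≈(224,221), as before.

```bash
python3 -m jog '[{"x":-0.02,"y":-0.014,"z":0,"ax":0,"ay":0,"az":-0.02},{"x":-0.058,"y":-0.04,"z":0,"ax":0,"ay":0,"az":-0.04},{"x":-0.097,"y":-0.067,"z":0,"ax":0,"ay":0,"az":-0.06},{"x":-0.136,"y":-0.094,"z":0,"ax":0,"ay":0,"az":-0.08},{"x":-0.175,"y":-0.12,"z":0,"ax":0,"ay":0,"az":-0.1},{"x":-0.214,"y":-0.147,"z":0,"ax":0,"ay":0,"az":-0.12},{"x":-0.253,"y":-0.174,"z":0,"ax":0,"ay":0,"az":-0.14},{"x":-0.292,"y":-0.201,"z":0,"ax":0,"ay":0,"az":-0.16},{"x":-0.331,"y":-0.228,"z":0,"ax":0,"ay":0,"az":-0.18},{"x":-0.37,"y":-0.255,"z":0,"ax":0,"ay":0,"az":-0.2},{"x":-0.41,"y":-0.282,"z":0,"ax":0,"ay":0,"az":-0.22},{"x":-0.45,"y":-0.31,"z":0,"ax":0,"ay":0,"az":-0.237}]' 1
python3 -c "
from h import *
goal([.592,.160,.1],-.03)"
```

```text
t: 1.4
eef_pos: [0.5312, 0.2319, 0.2314]
tool_rot: [0.0, 0.014, 1.0, 0.0]
contact_force: [0.7, 1.7, 0.0]
gripper_width: 0.998
grasp_force: 0.0
t 1.4 shift [-0.0628 -0.0702  0.1314] turn [0.0003 0.0001 0.0014] at [0.5312 0.2319 0.2314] F [0.71 1.68 0.02] w 0.998 0.0
```

```bash
python3 -m jog '[{"x":-0.025,"y":-0.03,"z":0.0,"ax":0,"ay":0,"az":0},{"x":-0.05,"y":-0.06,"z":0.015,"ax":0,"ay":0,"az":0},{"x":-0.063,"y":-0.07,"z":0.05,"ax":0,"ay":0,"az":0.001},{"x":-0.063,"y":-0.07,"z":0.09,"ax":0,"ay":0,"az":0.001},{"x":-0.063,"y":-0.07,"z":0.13,"ax":0,"ay":0,"az":0.001},{"x":-0.063,"y":-0.07,"z":0.165,"ax":0,"ay":0,"az":0.001},{"x":-0.063,"y":-0.07,"z":0.185,"ax":0,"ay":0,"az":0.001},{"x":-0.063,"y":-0.07,"z":0.197,"ax":0,"ay":0,"az":0.001},{"x":-0.063,"y":-0.07,"z":0.2,"ax":0,"ay":0,"az":0.001},{"x":-0.063,"y":-0.07,"z":0.2,"ax":0,"ay":0,"az":0.001}]' 1
python3 -c "
from h import *
goal([.592,.160,.03],-.03)
b=read_camera('top');a=read_camera('scene')
c=lambda im,x,y:cv2.resize(im[y:y+100,x:x+100,::-1],(400,400),interpolation=cv2.INTER_CUBIC)
cv2.imwrite('pics/m2.png',np.hstack([c(b,180,165),c(a,255,200)]))
"
```

```text
t: 2.4
eef_pos: [0.5916, 0.1617, 0.0317]
tool_rot: [0.0, 0.015, 1.0, 0.0]
contact_force: [-0.7, 0.0, -0.3]
gripper_width: 1.005
grasp_force: 0.0
t 2.4 shift [-0.0005 -0.0017  0.0017] turn [ 0.0002  0.0005 -0.0008] at [0.5916 0.1617 0.0317] F [-0.67  0.02 -0.3 ] w 1.005 0.0
```

View pics/m2.png

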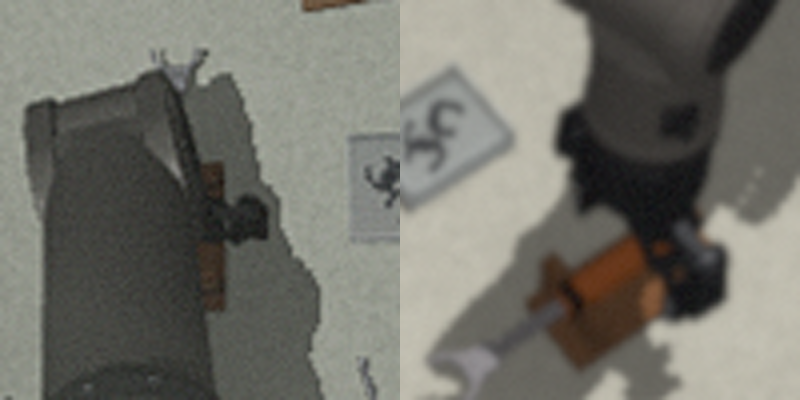

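```bash
python3 -c "
from h import *
P=lambda p:(pix('scene',p)-[255,200])*4+[400,0]
print(P([[.592,.16,.06],[.592+.055,.16-.0016,.06],[.592-.055,.16+.0016,.06],[.592,.21,.05],[.592,.21,.10]]))
print((pix('top',[[.592,.16,.06],[.736,.156,.0515]])-[180,165])*4)"
```

```text
[[631.28024782 246.33235902]
 [560.13883628 291.1493956 ]
 [700.27171664 202.86972431]
 [680.29079087 311.65313412]
 [687.14878903 274.84849991]]
[[178.20693364 226.03388155]
 [182.28599635  47.92627529]]
```

The projection agrees with the picture: the handle centre lies at the grasp point. Closing.

```bash
python3 -m jog '[{"x":0,"y":-0.001,"z":0.001,"ax":0,"ay":0,"az":0},{"x":0,"y":-0.001,"z":0.001,"ax":0,"ay":0,"az":0},{"x":0,"y":-0.001,"z":0.001,"ax":0,"ay":0,"az":0},{"x":0,"y":-0.001,"z":0.001,"ax":0,"ay":0,"az":0},{"x":0,"y":-0.001,"z":0.001,"ax":0,"ay":0,"az":0},{"x":0,"y":-0.001,"z":0.001,"ax":0,"ay":0,"az":0},{"x":0,"y":-0.001,"z":0.001,"ax":0,"ay":0,"az":0},{"x":0,"y":-0.001,"z":0.001,"ax":0,"ay":0,"az":0},{"x":0,"y":-0.001,"z":0.001,"ax":0,"ay":0,"az":0},{"x":0,"y":-0.001,"z":0.001,"ax":0,"ay":0,"az":0}]' 0 90
python3 -c "
from h import *
goal([.592,.160,.03],-.03)"
```

```text
t: 3.5
eef_pos: [0.5915, 0.1609, 0.0307]
tool_rot: [0.0, 0.015, 1.0, 0.0]
contact_force: [-1.0, 0.8, 5.1]
gripper_width: 0.196
grasp_force: 88.0
t 3.5 shift [-0.0005 -0.0009  0.0007] turn [ 0.0005  0.0007 -0.0007] at [0.5915 0.1609 0.0307] F [-0.98  0.81  5.11] w 0.196 88.0
```

```bash
python3 -m jog '[{"x":0,"y":0,"z":-0.01,"ax":0,"ay":0,"az":0},{"x":0,"y":0,"z":-0.03,"ax":0,"ay":0,"az":0},{"x":0,"y":0,"z":-0.06,"ax":0,"ay":0,"az":0},{"x":0,"y":0,"z":-0.09,"ax":0,"ay":0,"az":0},{"x":0,"y":0,"z":-0.11,"ax":0,"ay":0,"az":0},{"x":0,"y":0,"z":-0.12,"ax":0,"ay":0,"az":0},{"x":0,"y":0,"z":-0.12,"ax":0,"ay":0,"az":0},{"x":0,"y":0,"z":-0.12,"ax":0,"ay":0,"az":0}]'
python3 - <<'E'
from h import *
from scipy.optimize import minimize
from scipy.ndimage import map_coordinates
goal([.592,.160,.15],-.03)
ims={n:cv2.cvtColor(cv2.GaussianBlur(cv2.imread(f'pics/{f}.png'),(0,0),.7),cv2.COLOR_BGR2GRAY).astype(float) for n,f in(('top','t0'),('scene','s0'))}
def samp(n,P): uv=pix(n,P); return map_coordinates(ims[n],[uv[:,1],uv[:,0]],order=1)
def W(x,y,th,L,z): c,s=np.cos(th),np.sin(th); return np.c_[x+c*L[:,0]-s*L[:,1],y+s*L[:,0]+c*L[:,1],np.full(len(L),z)]
s=np.linspace(-.072,.075,50); t=np.linspace(-.025,.025,20); d=.003
def score(v,cams):
    x,y,th=v;r=0
    for n in cams:
        for sg in(1,-1):
            r+=(samp(n,W(x,y,th,np.c_[s,np.full(50,sg*(.028-d))],.07))-samp(n,W(x,y,th,np.c_[s,np.full(50,sg*(.028+d))],.07))).clip(-30,60).mean()
        r+=(samp(n,W(x,y,th,np.c_[np.full(20,-.075+d),t],.07))-samp(n,W(x,y,th,np.c_[np.full(20,-.075-d),t],.07))).clip(-30,60).mean()
    return -r
for cams in(['top'],['scene'],['top','scene']):
    b=min((minimize(score,[.595+i,-.203+j,th],args=(cams,),method='Nelder-Mead',options=dict(initial_simplex=np.array([.595+i,-.203+j,th])+np.array([[0,0,0],[.004,0,0],[0,.004,0],[0,0,.04]]))) for i in(-.004,0,.004) for j in(-.004,0,.004) for th in(.17,.24)),key=lambda r:r.fun)
    print(cams,np.round(b.x,4),round(b.fun,1))
x,y,th=b.x
# rectified view of arm top, 0.25 mm/px, at clip height z=.075, lamp frame: columns = lamp x from -60 to 20, rows = lamp y from 25 to -25
gx,gy=np.meshgrid(np.arange(-.07,.02,.00025),np.arange(.025,-.025,-.00025))
o=[]
for n in('top','scene'):
    q=samp(n,W(x,y,th,np.c_[gx.ravel(),gy.ravel()],.075)).reshape(gx.shape); o.append(cv2.resize(np.clip(q*1.3,0,255),None,fx=2,fy=1.45*1))
    o[-1]=cv2.resize(np.clip(q*1.3,0,255),None,fx=2,fy=2)[50:350]
cv2.imwrite('pics/rect.png',np.vstack(o))
E
```

```text
t: 4.3
eef_pos: [0.5904, 0.1604, 0.1493]
tool_rot: [-0.001, 0.015, 1.0, -0.0]
contact_force: [-0.1, -0.3, -1.3]
gripper_width: 0.197
grasp_force: 87.3
t 4.3 shift [-0.0017 -0.0004 -0.0007] turn [-0.0006 -0.0016 -0.0007] at [0.5904 0.1604 0.1493] F [-0.1  -0.28 -1.31] w 0.197 87.3Traceback (most recent call last):
  File "<stdin>", line 17, in <module>
  File "<stdin>", line 17, in <genexpr>
    res = _minimize_neldermead(fun, x0, args, callback, bounds=bounds,
                               **options)
    fxr = func(xr)
    fx = function(np.copy(x), *(wrapper_args + args))
  File "<stdin>", line 13, in score
  File "<stdin>", line 6, in samp
  File "h.py", line 10, in pix
    K,o,M=cam(n); c=(np.atleast_2d(P)-o)@M; c=c*[1,-1,-1]; u=c@K.T; return u[:,:2]/u[:,2:]
          ~~~^^^
  File "h.py", line 6, in cam
    p=camera_params(n); a=p['attitude']; a=np.array(a)
ValueError: time passes only in moves, steps and waits
```

Too many camera_params calls; I'll cache them.

```bash
sed -i 's/^def cam(n)/import functools\n@functools.cache\ndef cam(n)/' h.py
cat > fit.py <<'E'
from h import *
from scipy.optimize import minimize
from scipy.ndimage import map_coordinates
def load(n,f): return cv2.cvtColor(cv2.GaussianBlur(cv2.imread(f'pics/{f}.png'),(0,0),.7),cv2.COLOR_BGR2GRAY).astype(float)
ims={}
def samp(n,P): uv=pix(n,P); return map_coordinates(ims[n],[uv[:,1],uv[:,0]],order=1)
def W(x,y,th,L,z): c,s=np.cos(th),np.sin(th); return np.c_[x+c*L[:,0]-s*L[:,1],y+s*L[:,0]+c*L[:,1],np.full(len(L),z)]
def rect(n,x,y,th,z):
    gx,gy=np.meshgrid(np.arange(-.07,.02,.00025),np.arange(.025,-.025,-.00025))
    q=samp(n,W(x,y,th,np.c_[gx.ravel(),gy.ravel()],z)).reshape(gx.shape)
    return cv2.resize(np.clip(q*1.3,0,255),None,fx=2,fy=2)[50:350]
E
python3 - <<'E'
from fit import *
ims['top']=load('top','t0');ims['scene']=load('scene','s0')
s=np.linspace(-.072,.075,50); t=np.linspace(-.025,.025,20); d=.003
def score(v,cams):
    x,y,th=v;r=0
    for n in cams:
        for sg in(1,-1):
            r+=(samp(n,W(x,y,th,np.c_[s,np.full(50,sg*(.028-d))],.07))-samp(n,W(x,y,th,np.c_[s,np.full(50,sg*(.028+d))],.07))).clip(-30,60).mean()
        r+=(samp(n,W(x,y,th,np.c_[np.full(20,-.075+d),t],.07))-samp(n,W(x,y,th,np.c_[np.full(20,-.075-d),t],.07))).clip(-30,60).mean()
    return -r
for cams in(['top'],['scene'],['top','scene']):
    b=min((minimize(score,[.595+i,-.203+j,th],args=(cams,),method='Nelder-Mead',options=dict(initial_simplex=np.array([.595+i,-.203+j,th])+np.array([[0,0,0],[.004,0,0],[0,.004,0],[0,0,.04]]))) for i in(-.004,0,.004) for j in(-.004,0,.004) for th in(.17,.24)),key=lambda r:r.fun)
    print(cams,np.round(b.x,4),round(b.fun,1))
x,y,th=b.x
cv2.imwrite('pics/rect.png',np.vstack([rect(n,x,y,th,.075) for n in('top','scene')]))
E
```

```text
['top'] [ 0.5934 -0.2061  0.1695] -162.4
['scene'] [ 0.6139 -0.2032  0.1845] -61.4
['top', 'scene'] [ 0.5933 -0.2064  0.1706] -201.9[ WARN:0@6.594] global loadsave.cpp:1063 imwrite_ Unsupported depth image for selected encoder is fallbacked to CV_8U.
```

View pics/rect.png

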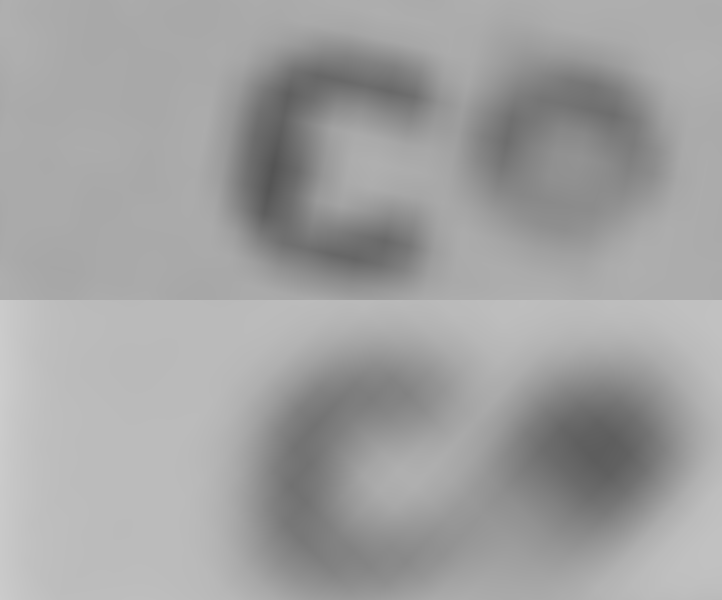

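The rectified top view (8 px/mm) shows the clip opening towards the pin. Its back is at about (240,150), its jaws at about (430,95) and (425,250), and the pin head is at (573,155). That puts the clip back about 39 mm short of the pin and turned about -0.17 rad relative to the arm. Next I carry the fork to behind it, above the tail.

```bash
python3 -c "
from h import *
goal([.406,-.2385,.100],.17)"
```

```text
t 4.3 shift [ 0.1719 -0.4044  0.0498] turn [-0.0004 -0.0017 -0.2007] at [0.5904 0.1604 0.1493] F [-0.1  -0.28 -1.31] w 0.197 87.3
```

```bash
python3 -m jog '[{"x":0.006,"y":-0.014,"z":0,"ax":0,"ay":0,"az":-0.01},{"x":0.02,"y":-0.046,"z":0,"ax":0,"ay":0,"az":-0.03},{"x":0.037,"y":-0.088,"z":0,"ax":0,"ay":0,"az":-0.05},{"x":0.055,"y":-0.13,"z":0,"ax":0,"ay":0,"az":-0.07},{"x":0.073,"y":-0.172,"z":0,"ax":0,"ay":0,"az":-0.09},{"x":0.091,"y":-0.214,"z":0,"ax":0,"ay":0,"az":-0.11},{"x":0.109,"y":-0.256,"z":0,"ax":0,"ay":0,"az":-0.13},{"x":0.127,"y":-0.298,"z":0,"ax":0,"ay":0,"az":-0.15},{"x":0.145,"y":-0.34,"z":0,"ax":0,"ay":0,"az":-0.17},{"x":0.16,"y":-0.377,"z":0,"ax":0,"ay":0,"az":-0.19},{"x":0.169,"y":-0.397,"z":0,"ax":0,"ay":0,"az":-0.2},{"x":0.172,"y":-0.404,"z":0,"ax":0,"ay":0,"az":-0.2}]'
python3 -m jog '[{"x":0,"y":0,"z":0.01,"ax":0,"ay":0,"az":0},{"x":0,"y":0,"z":0.03,"ax":0,"ay":0,"az":0},{"x":0,"y":0,"z":0.05,"ax":0,"ay":0,"az":0},{"x":0,"y":0,"z":0.065,"ax":0,"ay":0,"az":0},{"x":0,"y":0,"z":0.075,"ax":0,"ay":0,"az":0},{"x":0,"y":0,"z":0.08,"ax":0,"ay":0,"az":0},{"x":0,"y":0,"z":0.08,"ax":0,"ay":0,"az":0},{"x":0,"y":0,"z":0.08,"ax":0,"ay":0,"az":0}]'
python3 - <<'E'
from fit import *
goal([.406,-.2385,.057],.17)
snap('top','t3');snap('scene','s3')
ims['top']=load('top','t3_raw');ims['scene']=load('scene','s3_raw')
gx,gy=np.meshgrid(np.arange(-.1,.02,.00025),np.arange(.035,-.035,-.00025))
q=samp('top',W(.5933,-.2064,.17,np.c_[gx.ravel(),gy.ravel()],.0875)).reshape(gx.shape)
top=cv2.resize(np.clip(q*1.3,0,255),(800,467))[70:400]
im=cv2.imread('pics/s3_raw.png')[130:220,170:290]; im=cv2.cvtColor(cv2.resize(im,(400,300),interpolation=cv2.INTER_CUBIC),cv2.COLOR_BGR2GRAY)
tp=cv2.imread('pics/t3_raw.png')[160:280,290:450]; tp=cv2.cvtColor(cv2.resize(tp,(400,300)),cv2.COLOR_BGR2GRAY)
cv2.imwrite('pics/m3.png',cv2.resize(np.vstack([top.astype(np.uint8),np.hstack([im,tp])])[:600] if 0 else np.vstack([top.astype(np.uint8)[:300],np.hstack([im,tp])]),(800,600)))
E
```

```text
t: 5.5
eef_pos: [0.4035, -0.2406, 0.1495]
tool_rot: [-0.001, -0.082, 0.997, 0.0]
contact_force: [0.1, 0.3, -2.0]
gripper_width: 0.198
grasp_force: 87.4
t: 6.3
eef_pos: [0.4072, -0.2378, 0.0706]
tool_rot: [0.0, -0.085, 0.996, -0.0]
contact_force: [0.5, 0.6, -0.6]
gripper_width: 0.192
grasp_force: 87.4
t 6.3 shift [ 0.0013 -0.0005  0.0136] turn [-0.0002  0.0006 -0.0004] at [ 0.4072 -0.2378  0.0706] F [ 0.52  0.56 -0.58] w 0.192 87.4
```

View pics/m3.png

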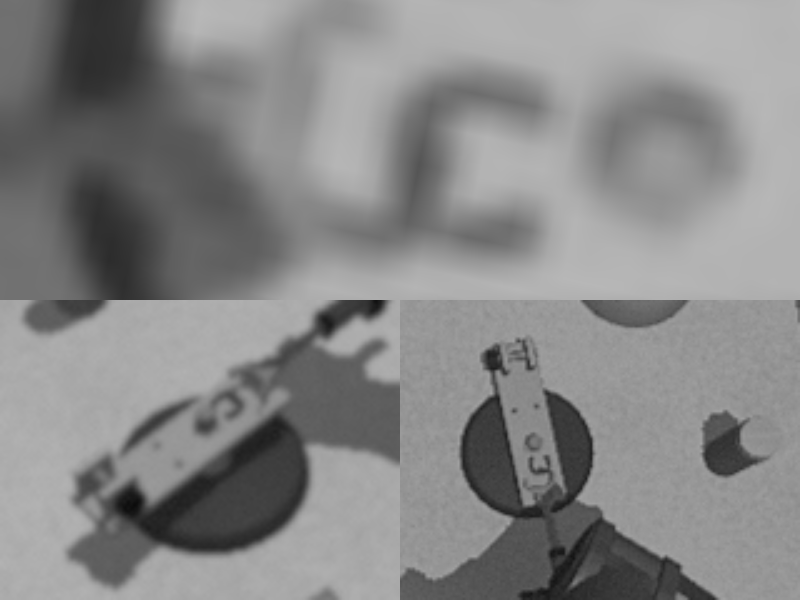

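```bash
cat > forkfit.py <<'E'
from fit import *
def contour():
    V=np.array([[144,16.5],[134.5,13],[130,8.5],[130,-8.5],[134.5,-13],[144,-16.5]])/1e3
    i=[];o=[]
    for a,b in zip(V[:-1],V[1:]):
        n=int(np.linalg.norm(b-a)/.0007); t=(np.arange(n)+.5)[:,None]/n; p=a+t*(b-a); d=(b-a)/np.linalg.norm(b-a); nrm=np.array([-d[1],d[0]]) # left of travel
        i.append(p+nrm*.0022); o.append(p-nrm*.0022)
    i=np.vstack(i);o=np.vstack(o)
    m=i-[.14,0]; 
    return i,o
I,O=contour()
if np.abs(I[len(I)//2,0])<.13: I,O=O,I
def ff(f,z,x0,y0,th0):
    ims['top']=load('top',f)
    sc=lambda v:-(samp('top',W(*v,I,z))-samp('top',W(*v,O,z))).clip(-20,60).mean()
    R_=[minimize(sc,[x0+i,y0+j,th0+k],method='Nelder-Mead',options=dict(initial_simplex=np.array([x0+i,y0+j,th0+k])+np.array([[0,0,0],[.003,0,0],[0,.003,0],[0,0,.03]]))) for i in(-.003,0,.003) for j in(-.003,0,.003,.006) for k in(-.05,0,.05)]
    R_.sort(key=lambda r:r.fun); return R_
def lampf(P,L=(.5933,-.2064,.17)):
    d=np.array(P)[:2]-L[:2]; c,s=np.cos(L[2]),np.sin(L[2]); return np.array([c*d[0]+s*d[1],-s*d[0]+c*d[1]])*1e3
E
python3 - <<'E'
from forkfit import *
for z in(.0914,):
    for r in ff('t3_raw',z,.4072,-.2378,.17)[:12:2]:
        x,y,th=r.x; n=W(x,y,th,np.array([[.13,0]]),z)[0]
        print(np.round(r.x,4),round(r.fun,2),'notch lamp',np.round(lampf(n),1),'handle',np.round(lampf(r.x),1))
E
```

```text
[ 0.3856 -0.2125  0.0872] -34.07 notch lamp [-76.2  18.4] handle [-205.7   29.1]
[ 0.3862 -0.2173  0.1203] -34.05 notch lamp [-76.1  17.8] handle [-205.9   24.3]
[ 0.3863 -0.2177  0.1234] -34.05 notch lamp [-76.1  17.8] handle [-206.    23.9]
[ 0.4299 -0.3016  0.5822] -25.03 notch lamp [-58.1 -14.1] handle [-177.2  -66.2]
[ 0.4299 -0.3016  0.5822] -25.03 notch lamp [-58.1 -14.1] handle [-177.2  -66.2]
[ 0.4299 -0.3016  0.582 ] -25.03 notch lamp [-58.1 -14.1] handle [-177.2  -66.1]
```

Run:
```python
from forkfit import *
ims['top']=cv2.cvtColor(cv2.imread('pics/t3_raw.png'),cv2.COLOR_BGR2GRAY).astype(float)
x0,y0,th=.5933,-.2064,.17
gx,gy=np.meshgrid(np.arange(-.085,-.018,.0001675),np.arange(.030,-.030,-.0001675))
q=samp('top',W(x0,y0,th,np.c_[gx.ravel(),gy.ravel()],.0914)).reshape(gx.shape)
q=np.clip((q-q.min())/(np.percentile(q,99)-q.min())*255,0,255).astype(np.uint8)
q=cv2.createCLAHE(3,(3,3)).apply(q); q2=cv2.cvtColor(q,cv2.COLOR_GRAY2BGR); q1=q2.copy()
V=np.array([[144,20],[144,16.5],[134.5,13],[130,8.5],[130,-8.5],[134.5,-13],[144,-16.5],[144,-20]])
V=V+[-188.7+3,7]
p=np.c_[(V[:,0]+85)/.1675,(30-V[:,1])/.1675].astype(np.int32)
cv2.polylines(q2,[p],False,(0,0,255),1)
print(q1.shape)
cv2.imwrite('pics/m4.png',np.hstack([q1,q2])[:600,:800])
```

```text
(359, 400, 3)
```

View pics/m4.png

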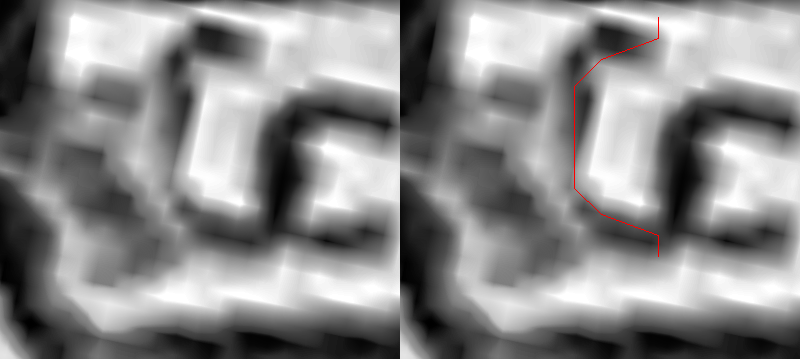

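The fork's notch shows at about (187,132) of the zoom. That is about 8 mm left of the clip line, with the tips just reaching the clip's back. I'll back off 9 mm, shift right 7 mm, then descend in small steps.

```bash
python3 -m jog '[{"x":0.005,"y":-0.004,"z":0,"ax":0,"ay":0,"az":0},{"x":0.009,"y":-0.007,"z":0,"ax":0,"ay":0,"az":0},{"x":0.009,"y":-0.007,"z":0.004,"ax":0,"ay":0,"az":0},{"x":0.009,"y":-0.007,"z":0.008,"ax":0,"ay":0,"az":0},{"x":0.009,"y":-0.007,"z":0.012,"ax":0,"ay":0,"az":0},{"x":0.009,"y":-0.007,"z":0.013,"ax":0,"ay":0,"az":0},{"x":0.009,"y":-0.007,"z":0.013,"ax":0,"ay":0,"az":0},{"x":0.009,"y":-0.007,"z":0.013,"ax":0,"ay":0,"az":0}]'
python3 -m jog '[{"x":0,"y":0,"z":0.0005,"ax":0,"ay":0,"az":0},{"x":0,"y":0,"z":0.001,"ax":0,"ay":0,"az":0},{"x":0,"y":0,"z":0.001,"ax":0,"ay":0,"az":0},{"x":0,"y":0,"z":0.001,"ax":0,"ay":0,"az":0}]'
python3 - <<'E'
from forkfit import *
goal([.406,-.2385,.055],.17)
snap('top','t4')
E
```

```text
t: 7.2
eef_pos: [0.3991, -0.2463, 0.0572]
tool_rot: [-0.0, -0.085, 0.996, 0.0]
contact_force: [0.3, 0.5, -1.9]
gripper_width: 0.197
grasp_force: 87.4
t: 7.6
eef_pos: [0.3991, -0.2463, 0.0563]
tool_rot: [0.0, -0.084, 0.996, 0.0]
contact_force: [-1.1, 0.4, -1.4]
gripper_width: 0.195
grasp_force: 87.4
t 7.6 shift [-0.0081  0.0065  0.0013] turn [-0.      0.0001 -0.0009] at [ 0.3991 -0.2463  0.0563] F [-1.06  0.38 -1.4 ] w 0.195 87.4
```

```bash
for k in 1 2; do python3 -m jog '[{"x":0,"y":0,"z":0.0004,"ax":0,"ay":0,"az":0},{"x":0,"y":0,"z":0.0004,"ax":0,"ay":0,"az":0},{"x":0,"y":0,"z":0.0004,"ax":0,"ay":0,"az":0}]' | grep -E "eef|contact"; done
python3 - <<'E'
from forkfit import *
ims['top']=cv2.cvtColor(cv2.imread('pics/t4_raw.png'),cv2.COLOR_BGR2GRAY).astype(float)
x0,y0,th=.5933,-.2064,.17
gx,gy=np.meshgrid(np.arange(-.12,.0125,.0001675),np.arange(.036,-.036,-.0001675))
q=samp('top',W(x0,y0,th,np.c_[gx.ravel(),gy.ravel()],.0765)).reshape(gx.shape)
q=np.clip(q/np.percentile(q,99)*255,0,255).astype(np.uint8)
q2=cv2.createCLAHE(2,(3,3)).apply(q)
for j in range(-20,21,10): cv2.putText(q2,f'{j}',(2,int((36-j)/.1675)),0,.4,255); cv2.line(q2,(0,int((36-j)/.1675)),(8,int((36-j)/.1675)),255)
cv2.imwrite('pics/m5.png',q2);print(q2.shape)
E
```

```text
eef_pos: [0.3991, -0.2463, 0.0559]
contact_force: [0.1, 0.0, -2.0]
eef_pos: [0.3991, -0.2463, 0.0555]
contact_force: [0.6, 0.3, -1.7]
(430, 792)
```

View pics/m5.png

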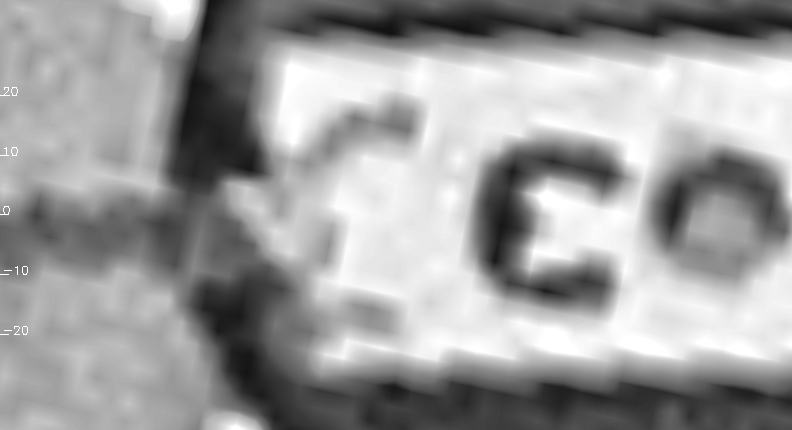

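The fork's prong tips are at (410,110) and (385,320), with the notch floor at x≈337. The clip's back is at 478 and the pin's head top is centred near (730,228). The fork is level with the clip and within 1 mm of its line, so I advance along the arm.

```bash
python3 -m jog '[{"x":-0.002,"y":-0.0004,"z":0.0002,"ax":0,"ay":0,"az":0},{"x":-0.005,"y":-0.0007,"z":0.0005,"ax":0,"ay":0,"az":0},{"x":-0.008,"y":-0.0007,"z":0.0005,"ax":0,"ay":0,"az":0},{"x":-0.011,"y":-0.0007,"z":0.0005,"ax":0,"ay":0,"az":0},{"x":-0.014,"y":-0.0007,"z":0.0005,"ax":0,"ay":0,"az":0},{"x":-0.017,"y":-0.0007,"z":0.0005,"ax":0,"ay":0,"az":0},{"x":-0.019,"y":-0.0007,"z":0.0005,"ax":0,"ay":0,"az":0},{"x":-0.02,"y":-0.0007,"z":0.0005,"ax":0,"ay":0,"az":0},{"x":-0.02,"y":-0.0007,"z":0.0005,"ax":0,"ay":0,"az":0},{"x":-0.02,"y":-0.0007,"z":0.0005,"ax":0,"ay":0,"az":0}]'
python3 -m jog '[{"x":-0.001,"y":0,"z":0,"ax":0,"ay":0,"az":0},{"x":-0.002,"y":0,"z":0,"ax":0,"ay":0,"az":0},{"x":-0.003,"y":0,"z":0,"ax":0,"ay":0,"az":0},{"x":-0.004,"y":0,"z":0,"ax":0,"ay":0,"az":0},{"x":-0.005,"y":0,"z":0,"ax":0,"ay":0,"az":0},{"x":-0.006,"y":0,"z":0,"ax":0,"ay":0,"az":0},{"x":-0.007,"y":0,"z":0,"ax":0,"ay":0,"az":0},{"x":-0.008,"y":0,"z":0,"ax":0,"ay":0,"az":0},{"x":-0.009,"y":0,"z":0,"ax":0,"ay":0,"az":0},{"x":-0.01,"y":0,"z":0,"ax":0,"ay":0,"az":0},{"x":-0.01,"y":0,"z":0,"ax":0,"ay":0,"az":0},{"x":-0.01,"y":0,"z":0,"ax":0,"ay":0,"az":0}]'
python3 - <<'E'
from forkfit import *
goal([.406,-.2385,.055],.17)
print(lampf(get_obs()['eef_pos']))
snap('top','t5')
ims['top']=cv2.cvtColor(cv2.imread('pics/t5_raw.png'),cv2.COLOR_BGR2GRAY).astype(float)
x0,y0,th=.5933,-.2064,.17
gx,gy=np.meshgrid(np.arange(-.12,.0125,.0001675),np.arange(.036,-.036,-.0001675))
q=samp('top',W(x0,y0,th,np.c_[gx.ravel(),gy.ravel()],.0765)).reshape(gx.shape)
q=np.clip(q/np.percentile(q,99)*255,0,255).astype(np.uint8)
cv2.imwrite('pics/m6.png',cv2.createCLAHE(2,(3,3)).apply(q))
E
```

```text
t: 9.25
eef_pos: [0.4188, -0.2436, 0.055]
tool_rot: [-0.0, -0.084, 0.996, 0.0]
contact_force: [-0.0, 0.1, -2.0]
gripper_width: 0.195
grasp_force: 87.4
t: 10.45
eef_pos: [0.4288, -0.242, 0.055]
tool_rot: [-0.0, -0.085, 0.996, -0.0]
contact_force: [-0.3, -0.0, -1.8]
gripper_width: 0.19
grasp_force: 87.5
t 10.45 shift [ 0.0219  0.0072 -0.    ] turn [-0.     -0.     -0.0008] at [ 0.4288 -0.242   0.055 ] F [-0.26 -0.01 -1.81] w 0.19 87.5
[-168.16389314   -7.21049229]
```

View pics/m6.png

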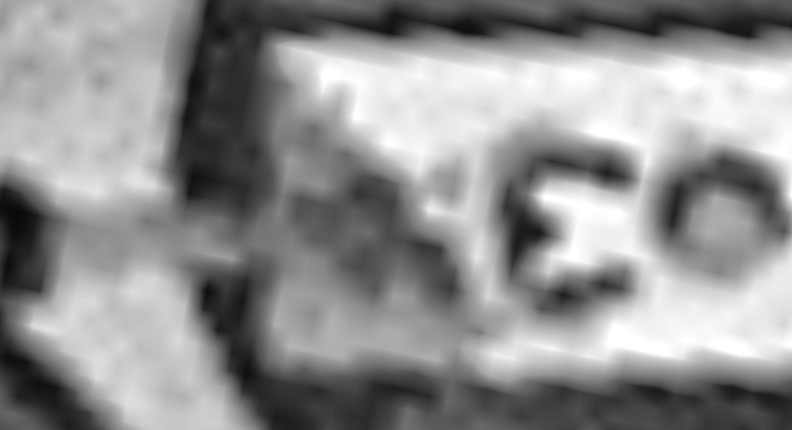

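The clip is now captured in the notch, with its jaws at (635,170) and (635,280), and it sits about 1.5 mm right of the pin line. I'll correct that while advancing.

```bash
python3 -m jog '[{"x":-0.001,"y":0.0003,"z":0,"ax":0,"ay":0,"az":0},{"x":-0.002,"y":0.0006,"z":0,"ax":0,"ay":0,"az":0},{"x":-0.003,"y":0.0009,"z":0,"ax":0,"ay":0,"az":0},{"x":-0.004,"y":0.0012,"z":0,"ax":0,"ay":0,"az":0},{"x":-0.005,"y":0.0012,"z":0,"ax":0,"ay":0,"az":0},{"x":-0.006,"y":0.0012,"z":0,"ax":0,"ay":0,"az":0},{"x":-0.007,"y":0.0012,"z":0,"ax":0,"ay":0,"az":0},{"x":-0.008,"y":0.0012,"z":0,"ax":0,"ay":0,"az":0},{"x":-0.009,"y":0.0012,"z":0,"ax":0,"ay":0,"az":0},{"x":-0.009,"y":0.0012,"z":0,"ax":0,"ay":0,"az":0}]' | grep -E "eef|contact"
for k in 1 2; do python3 -m jog '[{"x":-0.0005,"y":0,"z":0,"ax":0,"ay":0,"az":0},{"x":-0.001,"y":0,"z":0,"ax":0,"ay":0,"az":0},{"x":-0.001,"y":0,"z":0,"ax":0,"ay":0,"az":0}]' | grep -E "eef|contact"; done
```

```text
eef_pos: [0.4376, -0.2392, 0.055]
contact_force: [0.7, -0.3, -1.5]
eef_pos: [0.4385, -0.2391, 0.055]
contact_force: [1.5, 0.2, -2.1]
eef_pos: [0.4395, -0.2389, 0.055]
contact_force: [-0.3, 0.1, -1.4]
```

```bash
for k in 1 2 3 4; do python3 -m jog '[{"x":-0.0003,"y":0,"z":0,"ax":0,"ay":0,"az":0},{"x":-0.0005,"y":0,"z":0,"ax":0,"ay":0,"az":0},{"x":-0.0005,"y":0,"z":0,"ax":0,"ay":0,"az":0}]' | grep -E "eef|contact"; done
```

```text
eef_pos: [0.44, -0.2388, 0.055]
contact_force: [0.2, -0.7, -1.7]
eef_pos: [0.4402, -0.2387, 0.0549]
contact_force: [-2.2, 0.3, -1.4]
eef_pos: [0.4405, -0.2386, 0.0549]
contact_force: [-2.0, -0.7, -0.8]
eef_pos: [0.4409, -0.2385, 0.0548]
contact_force: [-3.6, -1.2, -1.0]
```

```bash
python3 -m jog '[{"x":-0.0003,"y":0,"z":0,"ax":0,"ay":0,"az":0},{"x":-0.0005,"y":0,"z":0,"ax":0,"ay":0,"az":0},{"x":-0.0005,"y":0,"z":0,"ax":0,"ay":0,"az":0}]' | grep -E "eef|contact"
python3 - <<'E'
from forkfit import *
snap('top','t6')
# clip position change by template matching of rectified patches t0/t5/t6 (dark C) - print dark centroid profile
def rc(f):
    ims['top']=cv2.cvtColor(cv2.imread(f'pics/{f}.png'),cv2.COLOR_BGR2GRAY).astype(float)
    gx,gy=np.meshgrid(np.arange(-.06,.02,.0005),np.arange(.022,-.022,-.0005))
    return samp('top',W(.5933,-.2064,.17,np.c_[gx.ravel(),gy.ravel()],.075)).reshape(gx.shape)
for f in('t0','t5_raw','t6_raw'):
    q=rc(f); print(f,'arms+mid col profile x -50..10 step2:',[int(q[30:58,i:i+4].mean()) for i in range(20,140,4)])
E
```

```text
eef_pos: [0.4413, -0.2384, 0.0548]
contact_force: [-3.9, 0.6, -1.1]
t0 arms+mid col profile x -50..10 step2: [129, 131, 133, 131, 117, 92, 68, 62, 79, 103, 120, 128, 128, 125, 121, 115, 118, 126, 127, 117, 101, 87, 91, 100, 104, 105, 104, 100, 94, 93]
t5_raw arms+mid col profile x -50..10 step2: [95, 100, 101, 108, 119, 118, 103, 80, 68, 76, 96, 115, 126, 134, 132, 126, 125, 126, 129, 123, 107, 91, 95, 104, 110, 111, 108, 105, 100, 99]
t6_raw arms+mid col profile x -50..10 step2: [67, 66, 68, 70, 70, 72, 78, 92, 104, 110, 111, 115, 110, 88, 67, 70, 92, 118, 128, 124, 107, 88, 92, 104, 109, 112, 110, 106, 101, 98]
```

The jaws met the pin at TCP x≈0.440 and the push is climbing as described. Continuing in small steps.

```bash
for k in 1 2 3 4 5; do python3 -m jog '[{"x":-0.0002,"y":0,"z":0,"ax":0,"ay":0,"az":0},{"x":-0.0004,"y":0,"z":0,"ax":0,"ay":0,"az":0},{"x":-0.0004,"y":0,"z":0,"ax":0,"ay":0,"az":0}]' | grep -E "eef|contact"; done
```

```text
eef_pos: [0.4417, -0.2382, 0.0548]
contact_force: [-5.3, -0.4, -0.9]
eef_pos: [0.4418, -0.2382, 0.0547]
contact_force: [-6.0, 0.2, -0.9]
eef_pos: [0.4423, -0.238, 0.0547]
contact_force: [-5.9, 0.5, -1.7]
eef_pos: [0.4425, -0.2379, 0.0546]
contact_force: [-6.2, -0.4, -1.2]
eef_pos: [0.4425, -0.2379, 0.0546]
contact_force: [-7.2, 0.7, -0.8]
```

```bash
for k in 1 2 3; do python3 -m jog '[{"x":-0.0002,"y":0,"z":0,"ax":0,"ay":0,"az":0},{"x":-0.0003,"y":0,"z":0,"ax":0,"ay":0,"az":0},{"x":-0.0003,"y":0,"z":0,"ax":0,"ay":0,"az":0}]' | grep -E "eef|contact"; done
```

```text
eef_pos: [0.4425, -0.2378, 0.0545]
contact_force: [-7.2, 0.6, -0.4]
eef_pos: [0.4437, -0.2378, 0.0547]
contact_force: [-5.1, -0.8, -0.9]
eef_pos: [0.4447, -0.2377, 0.0549]
contact_force: [-4.0, 0.9, -1.6]
```

```bash
for k in 1 2 3; do python3 -m jog '[{"x":-0.0002,"y":0,"z":0,"ax":0,"ay":0,"az":0},{"x":-0.0003,"y":0,"z":0,"ax":0,"ay":0,"az":0},{"x":-0.0003,"y":0,"z":0,"ax":0,"ay":0,"az":0}]' | grep -E "eef|contact"; done
```

```text
eef_pos: [0.4448, -0.2377, 0.0548]
contact_force: [-5.3, 1.1, -1.9]
eef_pos: [0.4448, -0.2377, 0.0548]
contact_force: [-6.1, 0.8, -1.7]
eef_pos: [0.4475, -0.2382, 0.0556]
contact_force: [0.6, 0.3, -1.1]
```

It snapped: the force fell to zero. Now I approach the stop gently.

```bash
for k in 1 2 3 4; do python3 -m jog '[{"x":-0.0001,"y":0,"z":0,"ax":0,"ay":0,"az":0},{"x":-0.0002,"y":0,"z":0,"ax":0,"ay":0,"az":0},{"x":-0.0002,"y":0,"z":0,"ax":0,"ay":0,"az":0}]' | grep -E "eef|contact"; done
```

```text
eef_pos: [0.4462, -0.238, 0.0551]
contact_force: [0.4, 0.1, -0.8]
eef_pos: [0.4461, -0.2378, 0.055]
contact_force: [-0.7, -0.3, -1.4]
eef_pos: [0.4463, -0.2377, 0.055]
contact_force: [1.3, -0.5, -1.9]
eef_pos: [0.4464, -0.2377, 0.055]
contact_force: [-0.2, 0.5, -0.9]
```

```bash
for k in 1 2 3 4 5; do python3 -m jog '[{"x":-0.0001,"y":0,"z":0,"ax":0,"ay":0,"az":0},{"x":-0.0003,"y":0,"z":0,"ax":0,"ay":0,"az":0},{"x":-0.0003,"y":0,"z":0,"ax":0,"ay":0,"az":0}]' | grep -E "eef|contact"; done
```

```text
eef_pos: [0.4467, -0.2376, 0.055]
contact_force: [-0.1, 0.9, -1.6]
eef_pos: [0.4471, -0.2376, 0.055]
contact_force: [-0.5, 0.2, -1.6]
eef_pos: [0.4474, -0.2376, 0.055]
contact_force: [-0.7, -0.2, -1.7]
eef_pos: [0.4477, -0.2375, 0.055]
contact_force: [0.2, -0.1, -1.9]
eef_pos: [0.4479, -0.2375, 0.055]
contact_force: [-0.1, -0.9, -1.3]
```

```bash
for k in 1 2 3 4 5; do python3 -m jog '[{"x":-0.0001,"y":0,"z":0,"ax":0,"ay":0,"az":0},{"x":-0.0002,"y":0,"z":0,"ax":0,"ay":0,"az":0},{"x":-0.0002,"y":0,"z":0,"ax":0,"ay":0,"az":0}]' | grep -E "eef|contact"; done
```

```text
eef_pos: [0.4481, -0.2374, 0.055]
contact_force: [0.3, -0.6, -1.7]
eef_pos: [0.4482, -0.2374, 0.0549]
contact_force: [-0.8, -0.0, -0.6]
eef_pos: [0.4483, -0.2373, 0.0549]
contact_force: [-0.8, -0.4, -1.1]
eef_pos: [0.4485, -0.2373, 0.0549]
contact_force: [-1.0, 0.5, -2.2]
eef_pos: [0.4486, -0.2373, 0.0549]
contact_force: [-2.4, 0.1, -1.2]
```

```bash
for k in 1 2 3; do python3 -m jog '[{"x":-0.0001,"y":0,"z":0,"ax":0,"ay":0,"az":0},{"x":-0.0002,"y":0,"z":0,"ax":0,"ay":0,"az":0},{"x":-0.0002,"y":0,"z":0,"ax":0,"ay":0,"az":0}]' | grep -E "eef|contact"; done
```

```text
eef_pos: [0.4487, -0.2372, 0.0549]
contact_force: [-3.5, 0.2, -1.4]
eef_pos: [0.4488, -0.2372, 0.0549]
contact_force: [-4.0, -0.3, -1.3]
eef_pos: [0.4489, -0.2371, 0.0548]
contact_force: [-5.6, -0.1, -1.8]
```

```bash
for k in 1 2 3; do python3 -m jog '[{"x":-0.0001,"y":0,"z":0,"ax":0,"ay":0,"az":0},{"x":-0.0002,"y":0,"z":0,"ax":0,"ay":0,"az":0},{"x":-0.0002,"y":0,"z":0,"ax":0,"ay":0,"az":0}]' | grep -E "eef|contact"; done
```

```text
eef_pos: [0.449, -0.2371, 0.0548]
contact_force: [-6.2, 0.6, -1.2]
eef_pos: [0.449, -0.2371, 0.0548]
contact_force: [-6.1, 0.3, -0.4]
eef_pos: [0.449, -0.237, 0.0547]
contact_force: [-6.4, 0.4, -0.9]
```

```bash
for k in 1 2; do python3 -m jog '[{"x":-0.0001,"y":0,"z":0,"ax":0,"ay":0,"az":0},{"x":-0.0002,"y":0,"z":0,"ax":0,"ay":0,"az":0},{"x":-0.0002,"y":0,"z":0,"ax":0,"ay":0,"az":0},{"x":-0.0002,"y":0,"z":0,"ax":0,"ay":0,"az":0}]' | grep -E "eef|contact"; done
```

```text
eef_pos: [0.4491, -0.237, 0.0547]
contact_force: [-6.4, -0.0, 1.0]
eef_pos: [0.4491, -0.237, 0.0547]
contact_force: [-6.0, -1.2, -0.1]
```

```bash
for k in 1 2; do python3 -m jog '[{"x":-0.0001,"y":0,"z":0,"ax":0,"ay":0,"az":0},{"x":-0.0002,"y":0,"z":0,"ax":0,"ay":0,"az":0},{"x":-0.0002,"y":0,"z":0,"ax":0,"ay":0,"az":0}]' | grep -E "eef|contact"; done; python3 -c "
from h import *
o=get_obs();print(o['t'],o['eef_pos'],o['joint_torque'].round(2),o['torque'].round(3),o['tool_rot'].round(4),o['gripper_width'])"
```

```text
eef_pos: [0.4491, -0.237, 0.0546]
contact_force: [-6.9, 0.6, -1.3]
eef_pos: [0.4491, -0.2369, 0.0546]
contact_force: [-7.7, 0.4, 0.3]
24.35 [ 0.44913592 -0.23694422  0.0546076 ] [ -1.79 -48.15   2.83 -22.12  -0.84  -1.86  -0.2 ] [-0.028  1.443  0.189] [-1.400e-03 -8.420e-02  9.964e-01  5.000e-04] 0.19425597915050566
```

```bash
for k in 1 2 3; do python3 -m jog '[{"x":-0.0001,"y":0,"z":0,"ax":0,"ay":0,"az":0},{"x":-0.0002,"y":0,"z":0,"ax":0,"ay":0,"az":0},{"x":-0.0002,"y":0,"z":0,"ax":0,"ay":0,"az":0}]' | grep -E "eef|contact"; done
```

```text
eef_pos: [0.4492, -0.2369, 0.0546]
contact_force: [-7.4, 0.5, 0.2]
eef_pos: [0.4492, -0.2369, 0.0545]
contact_force: [-8.2, -0.8, -0.3]
eef_pos: [0.4493, -0.2369, 0.0545]
contact_force: [-9.3, 0.1, 0.0]
```

```bash
for k in 1 2; do python3 -m jog '[{"x":-0.0002,"y":0,"z":0,"ax":0,"ay":0,"az":0},{"x":-0.0002,"y":0,"z":0,"ax":0,"ay":0,"az":0},{"x":-0.0002,"y":0,"z":0,"ax":0,"ay":0,"az":0}]' | grep -E "eef|contact"; done
```

```text
eef_pos: [0.4493, -0.2368, 0.0544]
contact_force: [-9.7, -0.7, 0.1]
eef_pos: [0.4493, -0.2368, 0.0544]
contact_force: [-10.0, -0.8, -0.0]
```

```bash
for k in 1 2; do python3 -m jog '[{"x":-0.0002,"y":0,"z":0,"ax":0,"ay":0,"az":0},{"x":-0.0002,"y":0,"z":0,"ax":0,"ay":0,"az":0}]' | grep -E "eef|contact"; done; for k in 1 2 3 4; do python3 -m jog '[{"x":0,"y":0,"z":0,"ax":0,"ay":0,"az":0}]' | grep -E "contact"; done
```

```text
eef_pos: [0.4494, -0.2368, 0.0544]
contact_force: [-9.4, -0.7, 0.0]
eef_pos: [0.4493, -0.2367, 0.0543]
contact_force: [-11.2, -0.4, -0.2]
contact_force: [-11.0, -0.7, 0.1]
contact_force: [-9.9, 0.3, 0.4]
contact_force: [-9.8, -1.1, 1.7]
contact_force: [-10.5, -0.6, 0.3]
```

```bash
python3 -m jog '[{"x":-0.0002,"y":0,"z":0,"ax":0,"ay":0,"az":0},{"x":-0.0002,"y":0,"z":0,"ax":0,"ay":0,"az":0}]' | grep contact; for k in 1 2 3 4; do python3 -m jog '[{"x":0,"y":0,"z":0,"ax":0,"ay":0,"az":0}]' | grep -E "contact"; done
```

```text
contact_force: [-10.3, -1.0, 1.4]
contact_force: [-11.1, -0.7, 1.3]
contact_force: [-9.3, -1.7, 1.8]
contact_force: [-11.8, -0.9, 1.1]
contact_force: [-10.4, -1.3, 0.6]
```

A steady press of about 10.6 N held for over 0.5 s. Next I back the fork off along the arm and check the clip numerically.

```bash
python3 -m jog '[{"x":0.001,"y":0,"z":0,"ax":0,"ay":0,"az":0},{"x":0.003,"y":0,"z":-0.0004,"ax":0,"ay":0,"az":0},{"x":0.006,"y":0,"z":-0.0004,"ax":0,"ay":0,"az":0},{"x":0.01,"y":0,"z":-0.0004,"ax":0,"ay":0,"az":0},{"x":0.015,"y":0,"z":-0.0004,"ax":0,"ay":0,"az":0},{"x":0.02,"y":0,"z":-0.0004,"ax":0,"ay":0,"az":0},{"x":0.025,"y":0,"z":-0.001,"ax":0,"ay":0,"az":0},{"x":0.03,"y":0,"z":-0.003,"ax":0,"ay":0,"az":0},{"x":0.035,"y":0,"z":-0.01,"ax":0,"ay":0,"az":0},{"x":0.04,"y":0,"z":-0.03,"ax":0,"ay":0,"az":0},{"x":0.042,"y":0,"z":-0.06,"ax":0,"ay":0,"az":0},{"x":0.042,"y":0,"z":-0.09,"ax":0,"ay":0,"az":0}]' | grep -E "t:|eef|contact"
python3 -m jog '[{"x":0,"y":0,"z":-0.005,"ax":0,"ay":0,"az":0},{"x":0,"y":0,"z":-0.005,"ax":0,"ay":0,"az":0}]' | grep -E "t:|eef|contact"
python3 - <<'E'
from forkfit import *
snap('top','t7')
def rc(f):
    ims['top']=cv2.cvtColor(cv2.imread(f'pics/{f}.png'),cv2.COLOR_BGR2GRAY).astype(float)
    gx,gy=np.meshgrid(np.arange(-.06,.02,.0005),np.arange(.022,-.022,-.0005))
    return samp('top',W(.5933,-.2064,.17,np.c_[gx.ravel(),gy.ravel()],.075)).reshape(gx.shape)
for f in('t0','t7_raw'):
    q=rc(f); print(f,[int(q[30:58,i:i+4].mean()) for i in range(20,150,4)])
goal([.592,.160,.15],-.03)
E
```

```text
t: 28.45
eef_pos: [0.4099, -0.2439, 0.1461]
tool_rot: [-0.001, -0.084, 0.996, 0.0]
contact_force: [0.7, 0.6, -1.6]
t: 28.65
eef_pos: [0.4116, -0.244, 0.151]
tool_rot: [0.001, -0.085, 0.996, -0.0]
contact_force: [-0.2, 0.1, -2.0]
t0 [129, 131, 133, 131, 117, 92, 68, 62, 79, 103, 120, 128, 128, 125, 121, 115, 118, 126, 127, 117, 101, 87, 91, 100, 104, 105, 104, 100, 94, 93, 103, 121, 133]
t7_raw [97, 107, 110, 114, 112, 105, 96, 97, 101, 109, 121, 128, 134, 136, 138, 132, 113, 85, 69, 68, 78, 82, 94, 105, 109, 111, 108, 104, 99, 97, 106, 125, 139]
t 28.7 shift [-0.2466  0.3673 -0.    ] turn [1.000e-04 4.000e-04 1.993e-01] at [ 0.4108 -0.2436  0.1499] F [ 0.16  0.08 -1.85] w 0.192 87.6
```

The clip stays home: its back moved about 24 mm and is now 13 mm short of the pin axis. Returning the fork.

```bash
python3 -m jog '[{"x":-0.008,"y":0.012,"z":0,"ax":0,"ay":0,"az":0.01},{"x":-0.028,"y":0.042,"z":0,"ax":0,"ay":0,"az":0.03},{"x":-0.053,"y":0.079,"z":0,"ax":0,"ay":0,"az":0.05},{"x":-0.078,"y":0.116,"z":0,"ax":0,"ay":0,"az":0.07},{"x":-0.103,"y":0.153,"z":0,"ax":0,"ay":0,"az":0.09},{"x":-0.128,"y":0.19,"z":0,"ax":0,"ay":0,"az":0.11},{"x":-0.153,"y":0.228,"z":0,"ax":0,"ay":0,"az":0.13},{"x":-0.178,"y":0.265,"z":0,"ax":0,"ay":0,"az":0.15},{"x":-0.203,"y":0.302,"z":0,"ax":0,"ay":0,"az":0.17},{"x":-0.227,"y":0.338,"z":0,"ax":0,"ay":0,"az":0.19},{"x":-0.241,"y":0.359,"z":0,"ax":0,"ay":0,"az":0.199},{"x":-0.2465,"y":0.3675,"z":0,"ax":0,"ay":0,"az":0.199}]' | grep -E "t:|eef"
python3 -m jog '[{"x":0,"y":0,"z":0,"ax":0,"ay":0,"az":0},{"x":0,"y":0,"z":0,"ax":0,"ay":0,"az":0},{"x":0,"y":0,"z":0,"ax":0,"ay":0,"az":0}]' | grep -E "t:|eef"
python3 -c "
from h import *
goal([.5915,.1609,.05],-.03)"
```

```text
t: 29.9
eef_pos: [0.5915, 0.1636, 0.1477]
tool_rot: [-0.001, 0.013, 1.0, 0.0]
t: 30.2
eef_pos: [0.5916, 0.1574, 0.1497]
tool_rot: [-0.001, 0.016, 1.0, -0.001]
t 30.2 shift [0.0001 0.0036 0.0996] turn [-0.0012 -0.001  -0.0026] at [0.5916 0.1574 0.1497] F [ 0.13  0.73 -1.22] w 0.195 87.6
```

```bash
python3 -m jog '[{"x":0,"y":0,"z":0.01,"ax":0,"ay":0,"az":0},{"x":0,"y":0,"z":0.03,"ax":0,"ay":0,"az":0},{"x":0,"y":0,"z":0.06,"ax":0,"ay":0,"az":0},{"x":0,"y":0,"z":0.08,"ax":0,"ay":0,"az":0},{"x":0,"y":0,"z":0.09,"ax":0,"ay":0,"az":0},{"x":0,"y":0,"z":0.09,"ax":0,"ay":0,"az":0},{"x":0,"y":0,"z":0.09,"ax":0,"ay":0,"az":0},{"x":0,"y":0,"z":0.09,"ax":0,"ay":0,"az":0}]' | grep -E "t:|eef"
python3 -c "
from h import *
goal([.5915,.1609,.031],-.03)"
```

```text
t: 31.0
eef_pos: [0.5931, 0.1601, 0.0612]
tool_rot: [0.001, 0.015, 1.0, 0.0]
t 31.0 shift [0.0017 0.0007 0.0302] turn [ 0.0008  0.0021 -0.0001] at [0.5931 0.1601 0.0612] F [ 0.11 -0.53 -1.05] w 0.194 87.6
```

```bash
python3 -m jog '[{"x":0.001,"y":0.0007,"z":0.006,"ax":0,"ay":0,"az":0},{"x":0.001,"y":0.0007,"z":0.012,"ax":0,"ay":0,"az":0},{"x":0.001,"y":0.0007,"z":0.018,"ax":0,"ay":0,"az":0},{"x":0.001,"y":0.0007,"z":0.023,"ax":0,"ay":0,"az":0},{"x":0.001,"y":0.0007,"z":0.026,"ax":0,"ay":0,"az":0},{"x":0.001,"y":0.0007,"z":0.028,"ax":0,"ay":0,"az":0},{"x":0.001,"y":0.0007,"z":0.029,"ax":0,"ay":0,"az":0},{"x":0.001,"y":0.0007,"z":0.0295,"ax":0,"ay":0,"az":0},{"x":0.001,"y":0.0007,"z":0.0295,"ax":0,"ay":0,"az":0}]'
python3 -c "
from h import *
goal([.5915,.1609,.031],-.03)"
```

```text
t: 31.9
eef_pos: [0.5911, 0.1607, 0.0308]
tool_rot: [0.0, 0.015, 1.0, 0.0]
contact_force: [-1.5, 0.3, 1.5]
gripper_width: 0.198
grasp_force: 88.1
t 31.9 shift [-0.0004  0.0002 -0.0002] turn [0.0001 0.     0.0001] at [0.5911 0.1607 0.0308] F [-1.48  0.27  1.51] w 0.198 88.1
```

```bash
python3 -m jog '[{"x":0,"y":0,"z":0,"ax":0,"ay":0,"az":0},{"x":0,"y":0,"z":0,"ax":0,"ay":0,"az":0},{"x":0,"y":0,"z":0,"ax":0,"ay":0,"az":0},{"x":0,"y":0,"z":0,"ax":0,"ay":0,"az":0},{"x":0,"y":0,"z":0,"ax":0,"ay":0,"az":0},{"x":0,"y":0,"z":0,"ax":0,"ay":0,"az":0},{"x":0,"y":0,"z":0,"ax":0,"ay":0,"az":0},{"x":0,"y":0,"z":0,"ax":0,"ay":0,"az":0},{"x":0,"y":0,"z":0,"ax":0,"ay":0,"az":0},{"x":0,"y":0,"z":0,"ax":0,"ay":0,"az":0}]' 1 20
python3 -m jog '[{"x":0,"y":0,"z":-0.005,"ax":0,"ay":0,"az":0},{"x":0,"y":0,"z":-0.02,"ax":0,"ay":0,"az":0},{"x":0,"y":0,"z":-0.05,"ax":0,"ay":0,"az":0},{"x":0,"y":0,"z":-0.09,"ax":0,"ay":0,"az":0},{"x":0.03,"y":0,"z":-0.13,"ax":0,"ay":0,"az":0},{"x":0.06,"y":0,"z":-0.16,"ax":0,"ay":0,"az":0},{"x":0.09,"y":0.01,"z":-0.18,"ax":0,"ay":0,"az":0},{"x":0.11,"y":0.03,"z":-0.19,"ax":0,"ay":0,"az":0},{"x":0.12,"y":0.05,"z":-0.2,"ax":0,"ay":0,"az":0},{"x":0.12,"y":0.08,"z":-0.2,"ax":0,"ay":0,"az":0},{"x":0.12,"y":0.1,"z":-0.2,"ax":0,"ay":0,"az":0},{"x":0.12,"y":0.1,"z":-0.2,"ax":0,"ay":0,"az":0}]'
python3 - <<'E'
from h import *
snap('top','t8');snap('scene','s8')
for f,g in(('t0','t8_raw'),('s0','s8_raw')):
    a=cv2.imread(f'pics/{f}.png');b=cv2.imread(f'pics/{g}.png')
    n='top' if f=='t0' else 'scene'
    u=pix(n,[[.592,.16,.05]])[0].astype(int); 
    A=a[u[1]-15:u[1]+15,u[0]-15:u[0]+15]
    r=cv2.matchTemplate(b[u[1]-25:u[1]+25,u[0]-25:u[0]+25],A,cv2.TM_CCOEFF_NORMED); print(n,r.max().round(3),np.unravel_index(r.argmax(),r.shape),'expect 10,10')
    # orange handle and tip pixels
    for im in(a,b):
        k=im[u[1]-40:u[1]+45,u[0]-45:u[0]+40].astype(int); m=(k[...,2]-k[...,0]>70)&(k[...,2]>120*(n=='scene')); ys,xs=np.where(m); print(m.sum(),xs.mean().round(1),ys.mean().round(1))
E
```

```text
t: 32.9
eef_pos: [0.5912, 0.1607, 0.0305]
tool_rot: [0.0, 0.015, 1.0, 0.0]
contact_force: [-0.2, -0.2, 0.4]
gripper_width: 1.004
grasp_force: 0.0
t: 34.1
eef_pos: [0.4737, 0.2677, 0.2319]
tool_rot: [0.001, 0.013, 1.0, 0.001]
contact_force: [0.4, 0.5, -0.2]
gripper_width: 0.999
grasp_force: 0.0
top 0.805 (np.int64(10), np.int64(10)) expect 10,10
118 44.7 40.7
135 45.0 40.0
scene 0.98 (np.int64(10), np.int64(10)) expect 10,10
222 45.2 39.9
227 44.8 39.6
```

Both cameras show the fork back where it lay, released, with the hand clear. Handing in.

```bash
python3 -m jog '[{"x":0,"y":0,"z":0,"ax":0,"ay":0,"az":0},{"x":0,"y":0,"z":0,"ax":0,"ay":0,"az":0},{"x":0,"y":0,"z":0,"ax":0,"ay":0,"az":0}]' | head -1; python3 -c "
from station import *
print(hand_in())"
```

```text
t: 34.5
the job is handed in; nothing more can be done
None
```

The clip snapped into the pin's groove and was pressed home at about 10.6 N (highest reading 11.8 N); the fork is back in both notches, released, and the job was handed in at about 35 s, though the hand-in returned no verdict.

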